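# True a loose upright with a square and hold it

### The job

The upright on the small aluminium stand is still loose and leans over its base plate. Lift the steel square off the bench, set its foot flat on the plate in front of the leaning side, centred on the upright and facing it squarely, and push its back into the corner until the upright stands straight, flush against the square. Finish still gripping the square and pressing it into the corner, its foot on the plate; do not disturb the other loose things on the bench.

Things in the scene. Friction and masses are not known exactly. Their poses are not given: they have to be found in the camera images.
- square: loose flanged steel square, 0.45 kg, standing on the bench. Foot: bar 100 long (y) x 36 wide (x) x 12 high. Blade: upright plate 8 thick (x) x 40 deep (y), its top 130 above the underside. Origin at the heel: underside, mid width, at the flat back where blade and foot end flush. z up; +y out of the back (pressing direction); foot covers y -100 to 0, blade y -40 to 0
- square_grip (a point): good grip point on the square's blade, 22 in front of its back and 107 above its underside; grip across the blade's 8 mm thickness from above; there the fingers pass clear of the upright. Axes as the square's
- stand: fixed stand: aluminium plate 150 (x) x 220 (y) x 12 high, upright, low steel block behind it. Origin under the plate's centre, on the bench, z up. The corner line, upright's front face to plate top, runs along x at y = +50, z = +12. The square is pressed towards +y, its +y along the stand's +y, heel ending at x 0, y +50, z +12 here
- post_top (a point): middle of the top edge of the upright's front face. The upright is an aluminium bar 50 wide (x) x 30 deep (y) x 105 high, the only tall thing on the plate, its front face looking to the stand's -y; this point is 105 from the corner line and moves with the lean
- upright (a joint): lean of the upright about the corner line, rad: 0 = upright, against a firm stop; positive = top leaning to the stand's -y, over the open part of the plate. Stiff: it stays where it is left, and about 2.5 N at its top moves it. Starts between 0.05 and 0.11 (top 5 to 12 mm over). Friction of the square on plate and upright is 0.5 to 0.72
- beaker: bystander: glass beaker 60 across, 70 high, origin under its centre
- jar: bystander: white jar 44 across, 55 high, origin under its centre
- driver: bystander: screwdriver lying on the bench
- bracket: bystander: small steel angle bracket 40 x 50 x 40 high, origin under its centre
- reagent: bystander: amber bottle 68 across, 150 high, origin under its centre
- wrench: bystander: wrench lying flat on the bench
- rack: bystander: white rack of plastic tubes 100 (x) x 220 (y) x 103 high, origin under its centre
Things that resemble listed ones, but are neither listed nor needed, are in the scene too. Several things have the shape of the square; the one meant has the colours described above.

How it is judged:
By the outcome, as a careful person would: the job done as asked, in the order asked, and still so for the second after the job is handed in, while the arm keeps its last pose, push and grip.
It also fails if it takes over 58 s, if anything falls off the work surface, if the arm or the gripper's body presses on something with over 40 N, if the wrist force passes 120 N, or if a joint passes its speed limit or range.

### The arm

A 6-joint arm with a two-finger parallel gripper is mounted at the origin on the work surface. World frame = base frame: x ahead of the robot, y to its left, z up, the work surface at z = 0. Lengths are in m, angles in rad, forces in N, time in s.
With the tool pointing down it reaches from about 0.4 to 0.825 m from the base axis. Payload 7 kg.
Tool frame: the origin (TCP) lies midway between the tips of the shut fingers; the grasp point (between the pads) lies 19 mm behind it (ctrl.hold_point_z is the distance from the TCP to the grasp point, in m); z points along the fingers, y is the line along which they close (so a half turn about z gives the same grasp; the last joint's range is limited). The gripper opens to 88 mm and grips with 3 to 60 N. Pads are 19 mm wide; open, the fingers measure 130 mm over their backs; the gripper's body (78 mm by 193 mm) begins 47 mm behind the grasp point.
Start: joints at [-1.049, 0.359, 0.012, 0, -1.224, -0.288], TCP at [0.156, -0.657, 0.227] pointing down, gripper open.
Joint ranges: [-3.07, 3.07], [-1.43, 2.12], [-1.02, 1.25], [-3.03, 1.67], [-3.05, -0], [-3.03, 3.03]. Speed limits (rad/s): [2.39, 2.39, 3.01, 3.14, 3.14, 3.14].

### API

Orientations are given as a rotation vector (axis times angle).
In Python, from plant import status, imaging, ctrl gives the robot as it stands.
- The arm moves only by the shell command python3 -m inch 'ROWS' [FORCE]. ROWS is JSON, a list of rows, each an object with "delta_pos": the shift along the tool's x, y, z in units of 30 mm (1.0 is 30 mm), a list of three; "turn": the turn, a rotation vector about the tool's x, y, z in units of 8 degrees (1.0 is 8 degrees), a list of three; "grip": the finger opening in mm, from 0 to 87.6. A call has 1 to 20 rows; each row shifts and turns the commanded pose from where the row before left it, along the tool's axes as they then stand; what a row does not reach is not made up. A row lasts 1/8 s, in which the tool goes at most 62.5 mm and 10.7 degrees, less where a joint would pass 70% of its speed; a pose out of reach is approached as far as the arm can. A call is refused whole if a number of a shift passes 1 or a number of a turn 1, either way. A call with a gripper value outside its range is refused whole. The fingers move at their own pace and stop on an object; FORCE is the grip in N (left out, the last holds). Time passes only in rows, so rows that do not move let the fingers close. It gives the time, the measured TCP pose, the force, the opening and the grip force at its end, in the units of the state.
- status.get_state(): the state, without advancing time (a new reading comes with each control period).
- imaging.capture(name): name is "scene" or "top"; returns a dict with "color" (420x560x3 uint8, red, green, blue), "range_z" (420x560 float32, m along the optical axis (not along the pixel's ray), 0 where there is no reading), "K" (3x3 intrinsics, pixels), "cam_to_world" (4x4, takes a point from camera to world coordinates). Camera axes: x right, y down, z forward; pixel columns grow to the right and rows downward; lengths in m; the calibration is good to about 2 mm. A picture is of the moment at which its call begins.
- ctrl.close_job(): hands the job in; it is judged then, once.
Trained networks look in the newest picture that a camera, given by its name, has taken for a name from the list of things; names that differ only in an ending like _2 or _b are one class to them, and where a whole thing is asked for, a point or a joint stands for the part that bears it (a point fixed in the world has none). Each returns a list of dicts, best first, with "p" (0 to 1); they miss things now and then, are a little off and sometimes report something else, mostly with a low value. They report only what shows in the picture. A call takes as long as a camera call. They do not tell look-alikes from the thing itself.
- imaging.outline_of(camera, thing): "pixels" (420x560 bool, what is visible of it).
- imaging.mark_of(camera, thing): "centre" ([x, y, z] in m, in the coordinates of the camera as it stood for that picture, good to about 4 mm: a listed point, or the origin of a listed thing).
The state is a dict: "t": time; "joint_positions": joint angles; "joint_velocities": joint speeds; "tau": joint torques, N m; "eef_pos": TCP position; "ee_rot": TCP orientation; "contact_force": force on the tool from outside, world axes, zero at the start; "torque": the same for the moment, N m; "width": finger opening in m; "grip_force": force on a finger pad.
Only numpy, scipy, OpenCV 4.12 (cv2) and the standard library are available. Lean on these libraries where they do the work, as an engineer would, in place of code of your own. Each camera call takes 0.05 s, during which the arm holds its last target. There are 200 camera calls.

## Working session

There is one attempt and no reset: what is moved stays moved. The work goes in short steps, Python scripts to look and compute and a shell command to move; the robot and the scene stay as the last step left them, time stands still between calls to the robot, and variables do not carry over. Pictures are saved under pics/ and viewed, at most 10 in all, crops included, and the job is handed in when it is done.

```bash
ls; mkdir -p pics
cat > h.py <<'E'
import numpy as np, cv2
from plant import status, imaging, ctrl
def cap(n,fn=None):
    d=imaging.capture(n)
    if fn: cv2.imwrite('pics/'+fn,cv2.cvtColor(d['color'],cv2.COLOR_RGB2BGR))
    return d
def cloud(d):
    z=d['range_z'];h,w=z.shape;u,v=np.meshgrid(np.arange(w),np.arange(h));K=d['K']
    p=np.stack([(u-K[0,2])/K[0,0]*z,(v-K[1,2])/K[1,1]*z,z],-1)
    T=d['cam_to_world'];P=p@T[:3,:3].T+T[:3,3];P[z==0]=np.nan
    return P
def w(d,c): T=d['cam_to_world'];return T[:3,:3]@np.array(c)+T[:3,3]
def pix(d,p):
    T=np.linalg.inv(d['cam_to_world']);c=T[:3,:3]@np.array(p)+T[:3,3];q=d['K']@c;return q[:2]/q[2]
E
python3 - <<'E'
from h import *
np.set_printoptions(precision=4,suppress=True)
for n in ['scene','top']:
    d=cap(n,n+'0.png')
    print(n,d['cam_to_world'][:3,3])
    for t in ['square','square_grip','stand','post_top','reagent','rack','beaker','jar','bracket','driver','wrench']:
        for m in imaging.mark_of(n,t):
            p=w(d,m['centre']);print(t,round(m['p'],2),p,pix(d,p))
s=status.get_state();print(s['t'],s['eef_pos'],s['ee_rot'],s['contact_force'],s['width'])
E
```

```text
pics
scene [1.1768 0.6322 0.709 ]
square 0.97 [ 0.3625  0.2013 -0.0011] [368.6025 223.8154]
square 0.8 [0.4849 0.448  0.0005] [429.3371 290.7733]
square 0.73 [ 0.592   0.3522 -0.0024] [369.3806 296.4595]
square_grip 0.97 [0.5448 0.2208 0.1064] [339.0983 227.2457]
square_grip 0.96 [0.5668 0.3447 0.1018] [378.1804 256.8046]
square_grip 0.59 [0.4679 0.4527 0.1082] [444.972  254.3479]
square_grip 0.58 [0.3828 0.2102 0.1057] [371.833  197.5619]
square_grip 0.52 [ 0.4849 -0.1664  0.0017] [250.4454 193.4142]
stand 0.76 [ 0.4833 -0.1641 -0.0001] [251.2982 193.9183]
post_top 0.57 [ 0.4847 -0.1211  0.114 ] [258.5038 167.9123]
reagent 0.82 [ 0.7636  0.1622 -0.0012] [260.137  295.9373]
reagent 0.28 [ 0.484  -0.1638  0.001 ] [251.2076 193.7486]
rack 0.66 [ 0.7776 -0.169  -0.0014] [173.8038 237.6509]
beaker 0.6 [0.3812 0.008  0.0004] [312.7084 200.6227]
jar 0.61 [ 0.554   0.0044 -0.001 ] [273.6821 226.1934]
jar 0.18 [0.5449 0.222  0.1025] [339.3712 228.7346]
bracket 0.69 [ 0.3235  0.3213 -0.0078] [412.7802 237.0905]
driver 0.75 [ 0.7159  0.0053 -0.0022] [231.5173 255.2574]
wrench 0.7 [ 0.485  -0.1
[... 660 characters left out ...]
3 0.0046 0.0023] [299.5261 211.8512]
stand 0.39 [0.765  0.1634 0.0018] [244.5356 138.0461]
post_top 0.72 [ 0.4873 -0.1185  0.1201] [351.4065 233.5478]
reagent 0.92 [ 0.7697  0.1638 -0.0016] [244.5648 136.8502]
rack 0.58 [ 0.7791 -0.1726  0.0014] [362.7771 135.6713]
beaker 0.74 [0.3746 0.0095 0.0015] [296.8403 278.5766]
beaker 0.4 [0.556  0.0031 0.0048] [300.1062 211.8224]
jar 0.73 [0.5566 0.0033 0.0007] [299.9726 211.8461]
bracket 0.87 [ 0.3238  0.3234 -0.0012] [179.4199 295.5197]
driver 0.68 [0.717  0.0074 0.0033] [299.3012 155.3421]
wrench 0.65 [ 0.3471 -0.3262 -0.0006] [421.4468 291.318 ]
1.2 [ 0.1564 -0.6566  0.2266] [-0.3664  3.1201 -0.0001] [-0.4044 -0.6224  0.5949] 0.08760587652827655
```

```bash
python3 -c "
import cv2
for n in ['scene0','top0']:
    cv2.imwrite('pics/%s_b.png'%n,cv2.resize(cv2.imread('pics/%s.png'%n),(800,600),interpolation=cv2.INTER_CUBIC))"
```

```text
(no output)
```

View pics/scene0_b.png

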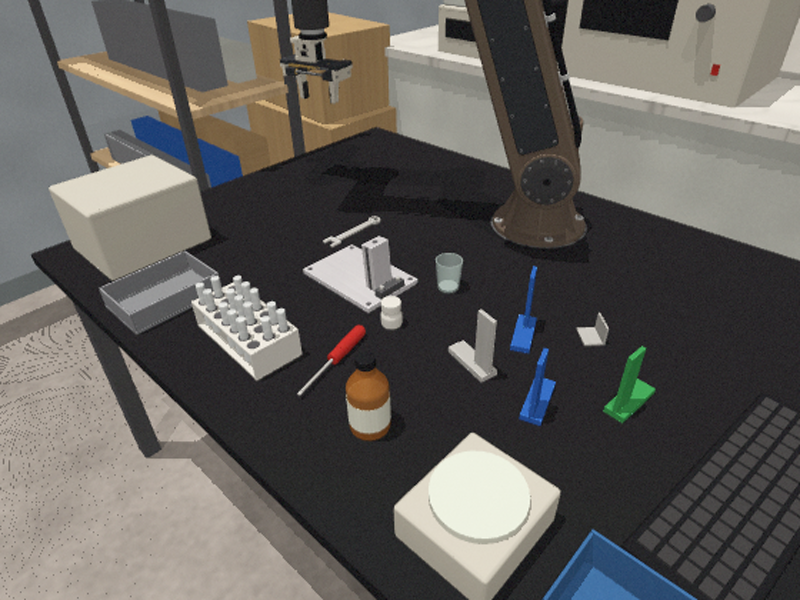

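View pics/top0_b.png

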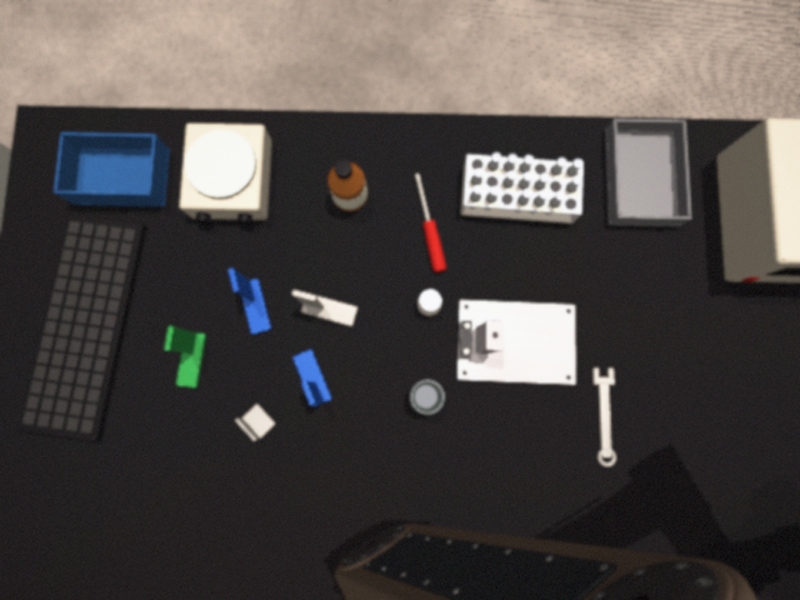

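The steel-grey square stands at about (325,308) in the top view, with its heel to the left (+y). The other three squares are blue or green decoys. The stand is at (517,342) with its upright near (495,335) leaning right, towards -y. Both +y axes are roughly world +y. Next I measure them precisely.

```bash
cat > m.py <<'E'
from h import *
np.set_printoptions(precision=4,suppress=True)
def rect(P):
    (c,s,a)=cv2.minAreaRect((P[:,:2]*1000).astype(np.float32));return np.round(c,1),np.round(s,1),round(a,1),len(P),np.round(np.median(P[:,2])*1000,1)
def sel(P,lo,hi):
    m=np.all((P>lo)&(P<hi),-1);return P[m]
def measure(n,d,sq=True):
    P=cloud(d)
    if sq:
        print(n,'foot',rect(sel(P,[.49,.13,.006],[.62,.29,.016])))
        print(n,'bladetop',rect(sel(P,[.49,.13,.124],[.62,.29,.140])))
        print(n,'blade all',rect(sel(P,[.49,.13,.03],[.62,.29,.140])))
    print(n,'plate',rect(sel(P,[.38,-.31,.007],[.6,-.04,.016])))
    print(n,'posttop',rect(sel(P,[.44,-.2,.108],[.53,-.08,.125])))
    print(n,'post',rect(sel(P,[.44,-.2,.05],[.53,-.08,.125])))
    print(n,'bench z',np.nanmedian(sel(P,[.4,.05,-.02],[.6,.15,.02])[:,2]))
if __name__=='__main__':
    for n in ['scene','top']: measure(n,cap(n))
E
python3 m.py
```

```text
scene foot (array([539.1, 195.3]), array([101.4,  38.7]), 75.3, 314, np.float64(11.1))
scene bladetop (array([546.4, 225. ]), array([40.1,  9.4]), 72.8, 57, np.float64(128.2))
scene blade all (array([546.7, 224.5]), array([44. , 10.5]), 76.6, 447, np.float64(85.0))
scene plate (array([ 484.2, -162.7]), array([223.7, 153.2]), 88.8, 1302, np.float64(10.7))
scene posttop (array([ 486.7, -104.5]), array([33.5, 50.2]), 89.9, 134, np.float64(115.9))
scene post (array([ 486.8, -101.8]), array([54.8, 38.3]), 1.4, 441, np.float64(91.8))
scene bench z -0.0009663147661808091
top foot (array([554.6, 198.1]), array([117.3, 143.1]), 16.8, 393, np.float64(12.0))
top bladetop (array([545.9, 222.6]), array([38.6,  8.2]), 75.0, 57, np.float64(129.7))
top blade all (array([546.2, 223.7]), array([41.3,  8.2]), 75.1, 135, np.float64(112.4))
top plate (array([ 483.9, -180.6]), array([160.6, 255.7]), 1.2, 3703, np.float64(12.1))
top posttop (array([ 486.3, -105.4]), array([31.7, 50.2]), 89.5, 265, np.float64(117.7))
top post (array([ 485.7, -103.8]), array([34.9, 51.4]), 89.5, 379, np.float64(116.6))
top bench z 0.0001665132601624819
```

```bash
R='{"delta_pos":[0,0,0],"turn":[0,0,-0.965],"grip":60}'; python3 -m inch '[{"delta_pos":[0,0,0],"turn":[0,0,-0.965],"grip":60},{"delta_pos":[0,0,0],"turn":[0,0,-0.965],"grip":60},{"delta_pos":[0,0,0],"turn":[0,0,-0.965],"grip":60},{"delta_pos":[0,0,0],"turn":[0,0,-0.965],"grip":60},{"delta_pos":[0,0,0],"turn":[0,0,-0.965],"grip":60},{"delta_pos":[0,0,0],"turn":[0,0,-0.965],"grip":60},{"delta_pos":[0,0,0],"turn":[0,0,-0.965],"grip":60},{"delta_pos":[0,0,0],"turn":[0,0,-0.965],"grip":60},{"delta_pos":[-1,-0.5,0],"turn":[0,0,0],"grip":60},{"delta_pos":[-1,-0.5,0],"turn":[0,0,0],"grip":60},{"delta_pos":[-1,-0.5,0],"turn":[0,0,0],"grip":60},{"delta_pos":[-1,-0.5,0],"turn":[0,0,0],"grip":60},{"delta_pos":[-1,-0.5,0],"turn":[0,0,0],"grip":60},{"delta_pos":[-1,-0.5,0],"turn":[0,0,0],"grip":60},{"delta_pos":[-1,-0.5,0],"turn":[0,0,0],"grip":60},{"delta_pos":[-1,-0.5,0],"turn":[0,0,0],"grip":60},{"delta_pos":[-1,-0.5,0],"turn":[0,0,0],"grip":60},{"delta_pos":[-1,-0.5,0],"turn":[0,0,0],"grip":60}]' 40
```

```text
t: 3.55
eef_pos: [0.3789, -0.4042, 0.2268]
ee_rot: [-1.916, 2.49, -0.001]
contact_force: [-0.3, -0.6, 0.2]
width: 0.0602
grip_force: 0.0
```

```bash
cat > go.py <<'E'
import sys
from h import *
from scipy.spatial.transform import Rotation as Ro
def go(t,yheading=None):
    s=status.get_state();R=Ro.from_rotvec(s['ee_rot']);m=R.as_matrix()
    print('units',np.round(m.T@(np.array(t)-s['eef_pos'])/.03,3),'tool',np.round(m,4).tolist(),'yhead',np.degrees(np.arctan2(m[1,1],m[0,1])),s['eef_pos'],s['t'],s['contact_force'],s['torque'])
if __name__=='__main__': go([float(a) for a in sys.argv[1:4]])
E
python3 -m inch '[{"delta_pos":[-1,0,0],"turn":[0,0,0],"grip":60},{"delta_pos":[-1,0,0],"turn":[0,0,0],"grip":60},{"delta_pos":[-1,0,0],"turn":[0,0,0],"grip":60},{"delta_pos":[-1,0,0],"turn":[0,0,0],"grip":60},{"delta_pos":[-1,0,0],"turn":[0,0,0],"grip":60},{"delta_pos":[-1,0,0],"turn":[0,0,0],"grip":60},{"delta_pos":[-1,0,0],"turn":[0,0,0],"grip":60},{"delta_pos":[-1,0,0],"turn":[0,0,0],"grip":60},{"delta_pos":[-1,0,0],"turn":[0,0,0],"grip":60},{"delta_pos":[-1,0,0],"turn":[0,0,0],"grip":60},{"delta_pos":[-1,0,0],"turn":[0,0,0],"grip":60},{"delta_pos":[-1,0,0],"turn":[0,0,0],"grip":60},{"delta_pos":[-1,0,0],"turn":[0,0,0],"grip":60},{"delta_pos":[-1,0,0],"turn":[0,0,0],"grip":60},{"delta_pos":[-1,0,0],"turn":[0,0,0],"grip":60},{"delta_pos":[-1,0,0],"turn":[0,0,0],"grip":60},{"delta_pos":[-1,0,0],"turn":[0,0,0],"grip":60},{"delta_pos":[-1,0,0],"turn":[0,0,0],"grip":60},{"delta_pos":[-0.8,0,0],"turn":[0,0,0],"grip":60},{"delta_pos":[-0.8,0,0],"turn":[0,0,0],"grip":60}]'
python3 - <<'E'
from go import *
go([.5463,.2224,.088])
d=cap('scene','s1.png');cv2.imwrite('pics/s1c.png',cv2.resize(cv2.imread('pics/s1.png')[120:320,220:480],(780,600)))
# stand refinement from top
import m
d=cap('top');P=cloud(d);Q=P[(np.abs(P[...,2]-.012)<.003)&(P[...,0]>.39)&(P[...,0]<.58)&(P[...,1]>-.285)&(P[...,1]<-.04)&(d['color'].min(-1)>110)]
print(m.rect(Q))
m.measure('scene',cap('scene'),False)
E
```

```text
t: 6.05
eef_pos: [0.5291, 0.1644, 0.2267]
ee_rot: [-1.916, 2.49, -0.0]
contact_force: [-0.3, -0.2, -0.2]
width: 0.06
grip_force: 0.0
units [-2.016 -0.057  4.622] tool [[-0.2562, -0.9666, 0.0001], [-0.9666, 0.2562, 0.0], [-0.0001, -0.0001, -1.0]] yhead 165.15280772846205 [0.52912006 0.1643669  0.22666348] 6.05 [-0.25891314 -0.16518684 -0.16102355] [ 0.02743798  0.08963364 -0.00465188]
(array([ 484.3, -164.6]), array([219.7, 150.2]), 88.7, 3231, np.float64(12.0))
scene plate (array([ 484.3, -180.2]), array([260.2, 154.7]), 89.3, 1310, np.float64(10.8))
scene posttop (array([ 486.8, -103.7]), array([35. , 50.4]), 89.7, 127, np.float64(115.9))
scene post (array([ 485.5, -102.5]), array([37.4, 55.1]), 89.7, 445, np.float64(91.4))
scene bench z -0.0009904829302046503
```

View pics/s1c.png

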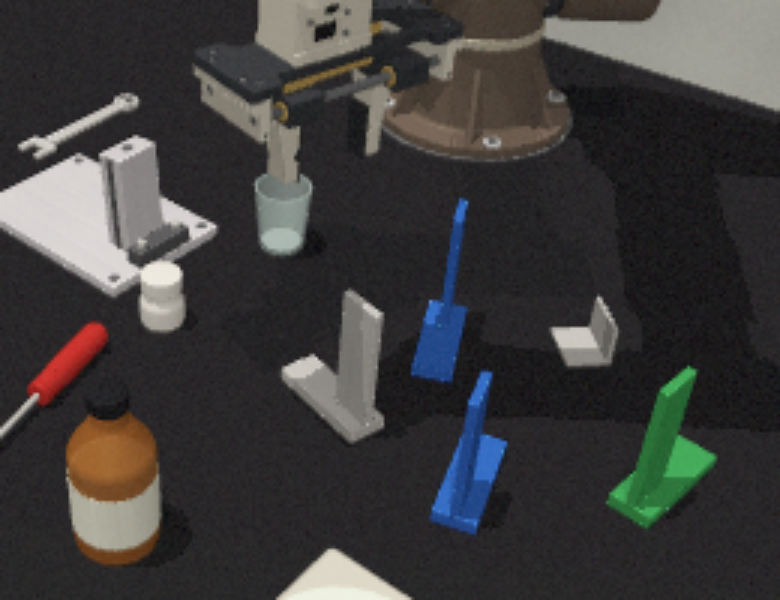

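```bash
python3 -m inch '[{"delta_pos":[-1,-0.03,0],"turn":[0,0,0],"grip":40},{"delta_pos":[-1.0,-0.03,0],"turn":[0,0,0],"grip":40},{"delta_pos":[0,0,0],"turn":[0,0,0],"grip":40},{"delta_pos":[0,0,1],"turn":[0,0,0],"grip":40},{"delta_pos":[0,0,1],"turn":[0,0,0],"grip":40},{"delta_pos":[0,0,1],"turn":[0,0,0],"grip":40},{"delta_pos":[0,0,1],"turn":[0,0,0],"grip":40},{"delta_pos":[0,0,0.6],"turn":[0,0,0],"grip":40},{"delta_pos":[0,0,0],"turn":[0,0,0],"grip":40}]'
python3 - <<'E'
from go import *
import m
go([.5461,.223,.088])
for n in ['scene','top']:
    P=cloud(cap(n,n+'2.png'))
    print(n,m.rect(m.sel(P,[.49,.13,.03],[.62,.29,.08])) if n=='scene' else '')
cv2.imwrite('pics/s2c.png',cv2.resize(cv2.imread('pics/scene2.png')[150:270,280:440],(800,600)))
E
```

```text
t: 7.32
eef_pos: [0.5452, 0.2199, 0.0873]
ee_rot: [1.913, -2.488, 0.0]
contact_force: [-0.8, -0.2, -0.8]
width: 0.0401
grip_force: 0.0
units [-0.108 -0.004 -0.024] tool [[-0.2568, -0.9665, -0.0024], [-0.9665, 0.2568, -0.0019], [0.0025, 0.0018, -1.0]] yhead 165.12162409828375 [0.5452 0.2199 0.0873] 7.325 [-0.7764 -0.2408 -0.841 ] [-0.0547  0.0672 -0.0332]
scene (array([549.6, 224.1]), array([42.6,  9.7]), 84.7, 186, np.float64(54.6))
top
```

View pics/s2c.png

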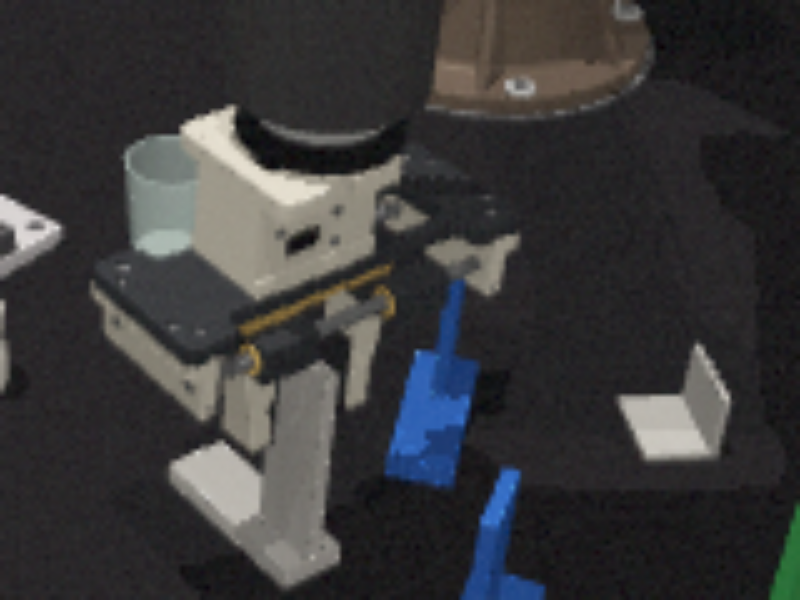

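The fingers straddle the steel blade: left finger at (245,400), right at (358,365), blade at (305,470). I'll close and lift.

```bash
python3 -m inch '[{"delta_pos":[-0.1,0,0],"turn":[0,0,0],"grip":40},{"delta_pos":[0,0,0],"turn":[0,0,0],"grip":4},{"delta_pos":[0,0,0],"turn":[0,0,0],"grip":4},{"delta_pos":[0,0,0],"turn":[0,0,0],"grip":4},{"delta_pos":[0,0,0],"turn":[0,0,0],"grip":4},{"delta_pos":[0,0,0],"turn":[0,0,0],"grip":4},{"delta_pos":[0,0,0],"turn":[0,0,0],"grip":4}]' 60; python3 go.py .5461 .223 .088
```

```text
t: 8.3
eef_pos: [0.5467, 0.2237, 0.0886]
ee_rot: [1.916, -2.49, -0.0]
contact_force: [0.1, -0.7, 0.6]
width: 0.0079
grip_force: 60.0
units [0.029 0.013 0.019] tool [[-0.2562, -0.9666, -0.0001], [-0.9666, 0.2562, -0.0], [0.0, 0.0001, -1.0]] yhead 165.15460316614798 [0.54669134 0.22374612 0.08857737] 8.3 [ 0.11582573 -0.65308065  0.56627844] [0.09164298 0.39302353 0.02141334]
```

```bash
python3 -m inch '[{"delta_pos":[0,0,-0.5],"turn":[0,0,0],"grip":4},{"delta_pos":[0,0,-1],"turn":[0,0,0],"grip":4},{"delta_pos":[0,0,-1],"turn":[0,0,0],"grip":4},{"delta_pos":[0,0,-1],"turn":[0,0,0],"grip":4},{"delta_pos":[0,0,-0.8],"turn":[0,0,0],"grip":4},{"delta_pos":[0,0,-0.4],"turn":[0,0,-0.5],"grip":4},{"delta_pos":[0,0,0],"turn":[0,0,-0.7],"grip":4},{"delta_pos":[0,0,0],"turn":[0,0,-0.5],"grip":4},{"delta_pos":[0,0,0],"turn":[0,0,0],"grip":4}]' ; python3 go.py .4855 -.164 .2286
```

```text
t: 9.43
eef_pos: [0.5463, 0.2236, 0.2297]
ee_rot: [2.196, -2.246, -0.001]
contact_force: [-0.4, 0.3, -5.0]
width: 0.0078
grip_force: 60.0
units [12.961  1.737  0.039] tool [[-0.0224, -0.9997, -0.0007], [-0.9997, 0.0224, -0.0001], [0.0001, 0.0007, -1.0]] yhead 178.71666942492794 [0.54630995 0.22355276 0.22969514] 9.425 [-0.44271793  0.3482723  -4.97972912] [ 0.12082693  0.12673804 -0.00616675]
```

Weight of about 4.7 N is carried. Moving over the plate.

```bash
python3 -m inch '[{"delta_pos":[0.4,0.1,0],"turn":[0,0,0],"grip":4},{"delta_pos":[0.8,0.12,0],"turn":[0,0,0],"grip":4},{"delta_pos":[0.9,0.12,0],"turn":[0,0,0],"grip":4},{"delta_pos":[0.9,0.12,0],"turn":[0,0,0],"grip":4},{"delta_pos":[0.9,0.12,0],"turn":[0,0,0],"grip":4},{"delta_pos":[0.9,0.12,0],"turn":[0,0,0],"grip":4},{"delta_pos":[0.9,0.12,0],"turn":[0,0,0],"grip":4},{"delta_pos":[0.9,0.12,0],"turn":[0,0,0],"grip":4},{"delta_pos":[0.9,0.12,0],"turn":[0,0,0],"grip":4},{"delta_pos":[0.9,0.12,0],"turn":[0,0,0],"grip":4},{"delta_pos":[0.9,0.12,0],"turn":[0,0,0],"grip":4},{"delta_pos":[0.9,0.12,0],"turn":[0,0,0],"grip":4},{"delta_pos":[0.9,0.12,0],"turn":[0,0,0],"grip":4},{"delta_pos":[0.9,0.12,0],"turn":[0,0,0],"grip":4},{"delta_pos":[0.6,0.1,0],"turn":[0,0,0],"grip":4},{"delta_pos":[0.36,0,0],"turn":[0,0,0],"grip":4},{"delta_pos":[0,0,0],"turn":[0,0,0],"grip":4},{"delta_pos":[0,0,0],"turn":[0,0,0],"grip":4}]' ; python3 go.py .4855 -.164 .1286
python3 - <<'E'
from go import *
import m
d=cap('scene','s3.png');P=cloud(d)
cv2.imwrite('pics/s3c.png',cv2.resize(cv2.imread('pics/s3.png')[60:240,150:390],(800,600)))
print('foot',m.rect(m.sel(P,[.44,-.27,.142],[.56,-.1,.16])))
print('post',m.rect(m.sel(P,[.44,-.2,.108],[.53,-.08,.125])))
E
```

```text
t: 11.68
eef_pos: [0.4856, -0.1635, 0.2295]
ee_rot: [-2.197, 2.245, 0.0]
contact_force: [-0.6, 0.3, -4.5]
width: 0.008
grip_force: 60.0
units [1.800e-02 3.000e-03 3.364e+00] tool [[-0.0216, -0.9998, 0.0], [-0.9998, 0.0216, 0.0002], [-0.0002, -0.0, -1.0]] yhead 178.762794122873 [ 0.48559914 -0.16349504  0.22950706] 11.675 [-0.59225629  0.30200588 -4.54238376] [ 0.18204036  0.06232747 -0.00518271]
foot (array([ 485.3, -191.8]), array([103.5,  39.4]), 88.6, 236, np.float64(151.2))
post (array([ 485.7, -105. ]), array([51.3, 32.9]), 1.3, 131, np.float64(115.6))
```

View pics/s3c.png

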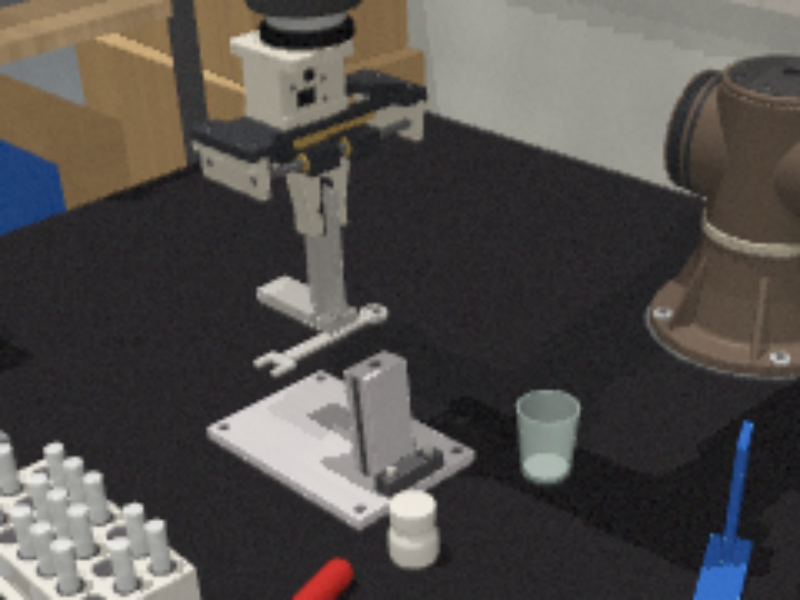

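The square hangs in front of the leaning upright, blade at (325,275) and upright at (380,410), with its yaw matching. Now lowering, ending softly.

```bash
python3 -m inch '[{"delta_pos":[0,0.02,0.7],"turn":[0,0,0],"grip":4},{"delta_pos":[0,0,0.8],"turn":[0,0,0],"grip":4},{"delta_pos":[0,0,0.8],"turn":[0,0,0],"grip":4},{"delta_pos":[0,0,0.8],"turn":[0,0,0],"grip":4},{"delta_pos":[0,0,0.6],"turn":[0,0,0],"grip":4},{"delta_pos":[0,0,0.4],"turn":[0,0,0],"grip":4},{"delta_pos":[0,0,0.1],"turn":[0,0,0],"grip":4},{"delta_pos":[0,0,0],"turn":[0,0,0],"grip":4},{"delta_pos":[0,0,0],"turn":[0,0,0],"grip":4}]' ; python3 go.py .4855 -.164 .1006
python3 -m inch '[{"delta_pos":[0,0,0.04],"turn":[0,0,0],"grip":4},{"delta_pos":[0,0,0.03],"turn":[0,0,0],"grip":4},{"delta_pos":[0,0,0],"turn":[0,0,0],"grip":4}]'; python3 go.py .4855 -.164 .1006
```

```text
t: 12.85
eef_pos: [0.4855, -0.1638, 0.1043]
ee_rot: [-2.197, 2.245, -0.002]
contact_force: [-0.6, -0.3, -5.1]
width: 0.008
grip_force: 60.0
units [ 0.007 -0.001  0.123] tool [[-0.0216, -0.9998, 0.0013], [-0.9998, 0.0216, -0.0001], [0.0, -0.0013, -1.0]] yhead 178.76406283186446 [ 0.48545528 -0.16380347  0.1043029 ] 12.85 [-0.58833622 -0.31846619 -5.07680851] [ 0.15689539  0.09774845 -0.02896362]
t: 13.22
eef_pos: [0.4849, -0.1638, 0.1015]
ee_rot: [-2.197, 2.245, 0.0]
contact_force: [0.6, -0.1, -4.5]
width: 0.0073
grip_force: 60.0
units [ 0.005 -0.022  0.029] tool [[-0.0218, -0.9998, -0.0], [-0.9998, 0.0218, 0.0], [-0.0, 0.0, -1.0]] yhead 178.7529699254244 [ 0.48485191 -0.1638276   0.10146601] 13.225 [ 0.62489047 -0.10920078 -4.49624981] [0.11391338 0.13932656 0.02637474]
```

```bash
python3 -m inch '[{"delta_pos":[0,0,0.03],"turn":[0,0,0],"grip":4},{"delta_pos":[0,0,0],"turn":[0,0,0],"grip":4}]'; python3 -m inch '[{"delta_pos":[0,0,0.03],"turn":[0,0,0],"grip":4},{"delta_pos":[0,0,0],"turn":[0,0,0],"grip":4}]'; python3 go.py .4855 -.164 .1006
```

```text
t: 13.48
eef_pos: [0.485, -0.1638, 0.1006]
ee_rot: [-2.197, 2.245, -0.0]
contact_force: [-0.2, 0.6, -4.9]
width: 0.0078
grip_force: 60.0
t: 13.72
eef_pos: [0.4851, -0.1638, 0.1006]
ee_rot: [-2.198, 2.245, -0.001]
contact_force: [-2.5, 2.3, 5.5]
width: 0.0079
grip_force: 60.0
units [ 0.007 -0.013 -0.001] tool [[-0.0213, -0.9998, 0.0005], [-0.9998, 0.0213, -0.0003], [0.0003, -0.0005, -1.0]] yhead 178.78052954119303 [ 0.48509939 -0.16379536  0.10056051] 13.725 [-2.49061542  2.31622443  5.50908008] [0.8993917  1.41443161 0.00258688]
```

```bash
python3 -m inch '[{"delta_pos":[-0.1,0,0],"turn":[0,0,0],"grip":4},{"delta_pos":[-0.15,0,0],"turn":[0,0,0],"grip":4},{"delta_pos":[-0.15,0,0],"turn":[0,0,0],"grip":4},{"delta_pos":[-0.1,0,0],"turn":[0,0,0],"grip":4},{"delta_pos":[-0.1,0,0],"turn":[0,0,0],"grip":4},{"delta_pos":[0,0,0],"turn":[0,0,0],"grip":4}]'; python3 go.py .4855 -.134 .1006
python3 - <<'E'
from go import *
import m
d=cap('scene','s4.png');P=cloud(d)
cv2.imwrite('pics/s4c.png',cv2.resize(cv2.imread('pics/s4.png')[130:235,190:330],(800,600)))
print('foot',m.rect(m.sel(P,[.44,-.27,.018],[.515,-.12,.03])))
print('post',m.rect(m.sel(P,[.44,-.2,.108],[.53,-.08,.125])))
E
```

```text
t: 14.48
eef_pos: [0.4865, -0.1456, 0.1006]
ee_rot: [-2.197, 2.243, -0.003]
contact_force: [0.0, -2.6, 6.2]
width: 0.008
grip_force: 60.0
units [-0.385  0.043 -0.002] tool [[-0.0208, -0.9998, 0.0024], [-0.9998, 0.0208, -0.0005], [0.0004, -0.0024, -1.0]] yhead 178.80711336155767 [ 0.48653556 -0.14558469  0.10055404] 14.475 [ 0.03048809 -2.56871013  6.16950297] [-0.89911095  0.17442889  0.02284748]
foot (array([ 487.3, -175.8]), array([103.2,  37. ]), 88.4, 156, np.float64(22.8))
post (array([ 487. , -122.5]), array([69.2, 51.8]), 89.0, 198, np.float64(116.0))
```

View pics/s4c.png

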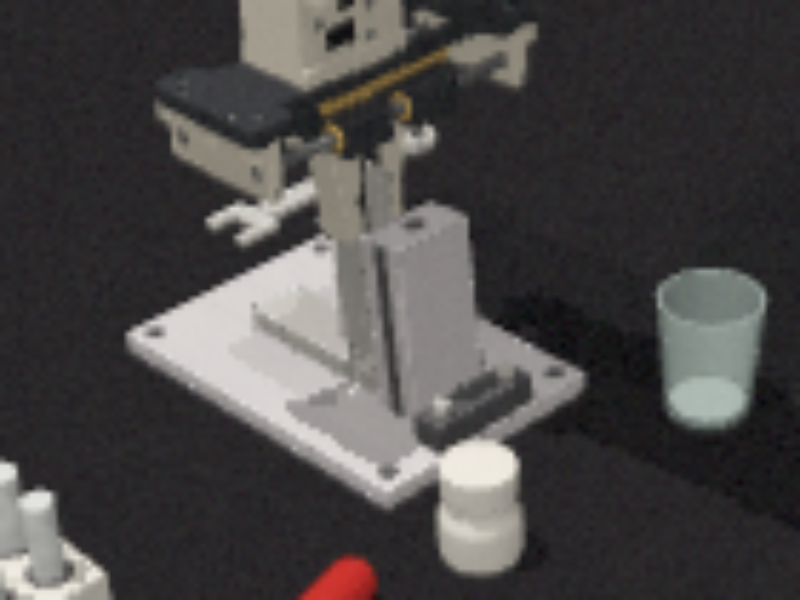

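```bash
python3 -m inch '[{"delta_pos":[-0.05,0.03,0],"turn":[0,0,0],"grip":4},{"delta_pos":[-0.05,0,0],"turn":[0,0,0],"grip":4},{"delta_pos":[-0.05,0,0],"turn":[0,0,0],"grip":4},{"delta_pos":[0,0,0],"turn":[0,0,0],"grip":4}]'; python3 -m inch '[{"delta_pos":[-0.05,0,0],"turn":[0,0,0],"grip":4},{"delta_pos":[-0.05,0,0],"turn":[0,0,0],"grip":4},{"delta_pos":[0,0,0],"turn":[0,0,0],"grip":4}]'; python3 -m inch '[{"delta_pos":[-0.05,0,0],"turn":[0,0,0],"grip":4},{"delta_pos":[0,0,0],"turn":[0,0,0],"grip":4}]';python3 go.py .4855 -.134 .1006
```

```text
t: 15.02
eef_pos: [0.4856, -0.1413, 0.1005]
ee_rot: [-2.197, 2.244, -0.003]
contact_force: [0.9, -4.3, 6.7]
width: 0.0081
grip_force: 60.0
t: 15.4
eef_pos: [0.4856, -0.1386, 0.1005]
ee_rot: [-2.198, 2.244, -0.003]
contact_force: [1.0, -5.9, 7.2]
width: 0.0077
grip_force: 60.0
t: 15.65
eef_pos: [0.4856, -0.1372, 0.1005]
ee_rot: [-2.198, 2.244, -0.003]
contact_force: [0.8, -5.4, 6.4]
width: 0.0078
grip_force: 60.0
units [-0.106  0.005 -0.002] tool [[-0.021, -0.9998, 0.0018], [-0.9998, 0.021, -0.0011], [0.001, -0.0019, -1.0]] yhead 178.79848660072085 [ 0.48558316 -0.13717551  0.10053284] 15.65 [ 0.78608806 -5.43262061  6.43741936] [-2.40479399 -0.03019801 -0.03597639]
```

Contact has begun, with Fy at about -5.5 N. I'll continue in 1 mm steps until the stop is felt.

```bash
for i in 1; do python3 -m inch '[{"delta_pos":[-0.04,0,0],"turn":[0,0,0],"grip":4},{"delta_pos":[0,0,0],"turn":[0,0,0],"grip":4}]'; python3 -m inch '[{"delta_pos":[-0.04,0,0],"turn":[0,0,0],"grip":4},{"delta_pos":[0,0,0],"turn":[0,0,0],"grip":4}]';python3 -m inch '[{"delta_pos":[-0.04,0,0],"turn":[0,0,0],"grip":4},{"delta_pos":[0,0,0],"turn":[0,0,0],"grip":4}]'; done | grep -E "eef|contact"; python3 go.py .4855 -.134 .1006
python3 - <<'E'
from go import *
import m
P=cloud(cap('top'))
print('post',m.rect(m.sel(P,[.44,-.2,.108],[.53,-.08,.125])))
E
```

```text
eef_pos: [0.4856, -0.136, 0.1006]
contact_force: [0.3, -7.0, 7.4]
eef_pos: [0.4856, -0.1348, 0.1006]
contact_force: [-0.1, -6.6, 6.8]
eef_pos: [0.4856, -0.1339, 0.1006]
contact_force: [1.3, -8.5, 6.4]
units [ 0.003  0.004 -0.001] tool [[-0.0209, -0.9998, 0.0017], [-0.9998, 0.0209, -0.0015], [0.0015, -0.0018, -1.0]] yhead 178.80029677208532 [ 0.48561196 -0.13392288  0.10056974] 16.4 [ 1.30727277 -8.47007789  6.38203447] [-3.29333347 -0.13990761  0.00688714]
post (array([0., 0.]), array([0., 0.]), 0.0, 0, np.float64(nan))
  return _methods._mean(a, axis=axis, dtype=dtype,
  ret = ret.dtype.type(ret / rcount)
```

```bash
(python3 -m inch '[{"delta_pos":[-0.03,0,0],"turn":[0,0,0],"grip":4},{"delta_pos":[0,0,0],"turn":[0,0,0],"grip":4}]'; python3 -m inch '[{"delta_pos":[-0.03,0,0],"turn":[0,0,0],"grip":4},{"delta_pos":[0,0,0],"turn":[0,0,0],"grip":4}]';python3 -m inch '[{"delta_pos":[-0.03,0,0],"turn":[0,0,0],"grip":4},{"delta_pos":[0,0,0],"turn":[0,0,0],"grip":4}]') | grep -E "eef|contact"; python3 go.py .4855 -.134 .1006
python3 - <<'E'
from go import *
import m
d=cap('scene','s5.png');P=cloud(d)
cv2.imwrite('pics/s5c.png',cv2.resize(cv2.imread('pics/s5.png')[130:235,190:330],(800,600)))
print('foot',m.rect(m.sel(P,[.44,-.27,.018],[.515,-.115,.03])))
Q=m.sel(P,[.515,-.2,.025],[.53,-.06,.11])
# +x side face silhouette: back/front y vs z
for z in np.arange(.03,.12,.015):
    q=m.sel(P,[.495,-.14,z],[.525,-.06,z+.015]);print(round(z,3),len(q),q[:,1].min(),q[:,1].max())
E
```

```text
eef_pos: [0.4856, -0.1338, 0.1006]
contact_force: [1.5, -14.9, 4.3]
eef_pos: [0.4856, -0.1336, 0.1006]
contact_force: [1.9, -20.0, 3.5]
eef_pos: [0.4856, -0.1335, 0.1006]
contact_force: [3.0, -26.2, 1.5]
units [0.015 0.001 0.   ] tool [[-0.0209, -0.9998, 0.0011], [-0.9998, 0.0209, -0.0046], [0.0045, -0.0012, -1.0]] yhead 178.8008204517962 [ 0.48555169 -0.13353819  0.10059876] 17.2 [  2.9696602  -26.20790463   1.52561105] [-9.15253735 -1.20385637 -0.09524918]
foot (array([ 484.8, -168.8]), array([90.4, 39.3]), 88.0, 147, np.float64(23.2))
0.03 51 -0.1139058965836448 -0.0610132939055259
0.045 45 -0.11376557363823736 -0.07981075797687998
0.06 38 -0.11156796919609524 -0.08351709394409312
0.075 49 -0.1145867075321656 -0.08236977031203985
0.09 50 -0.13214607353870134 -0.08066188545374531
0.105 81 -0.13860416321059366 -0.08150150690905655
```

View pics/s5c.png

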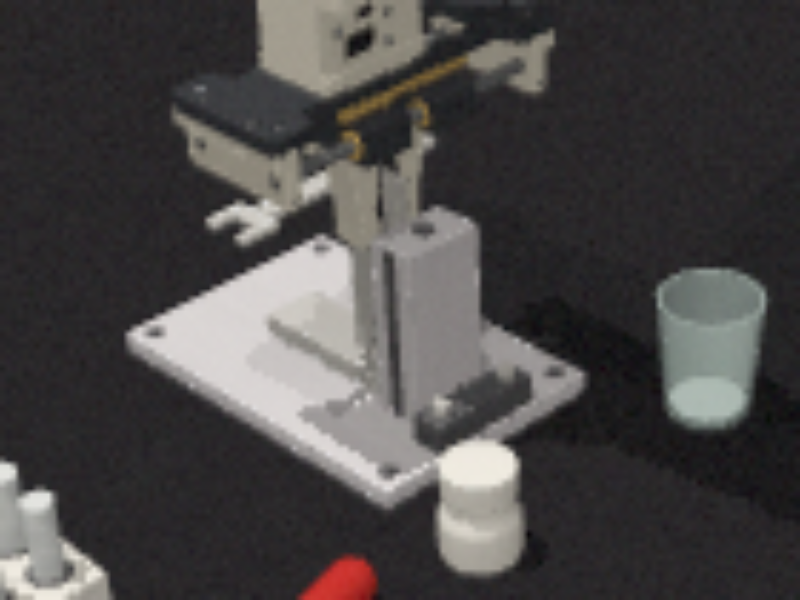

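The stop has been reached and the upright's side at (440,310) looks vertical. The wrist yielded 0.26° in pitch and the down load dropped, so I'll trim pitch and add some downward press.

```bash
(python3 -m inch '[{"delta_pos":[0,0,0.03],"turn":[0,-0.03,0],"grip":4},{"delta_pos":[0,0,0],"turn":[0,0,0],"grip":4},{"delta_pos":[0,0,0],"turn":[0,0,0],"grip":4}]') | grep -E "eef|contact|rot";  python3 go.py .4855 -.134 .1006; python3 -m inch '[{"delta_pos":[0,0,0.02],"turn":[0,-0.02,0],"grip":4},{"delta_pos":[0,0,0],"turn":[0,0,0],"grip":4},{"delta_pos":[0,0,0],"turn":[0,0,0],"grip":4}]' | grep -E "eef|contact|rot";  python3 go.py .4855 -.134 .1006
```

```text
eef_pos: [0.4857, -0.1336, 0.1005]
ee_rot: [-2.198, 2.244, -0.002]
contact_force: [0.3, -23.8, 10.3]
units [ 0.014  0.005 -0.003] tool [[-0.0204, -0.9998, 0.0015], [-0.9998, 0.0204, -0.0007], [0.0006, -0.0015, -1.0]] yhead 178.83247458234393 [ 0.4856516  -0.13358142  0.1005213 ] 17.625 [  0.34830417 -23.83812605  10.31462047] [-8.66657732  0.05183423 -0.05090399]
eef_pos: [0.4857, -0.1336, 0.1005]
ee_rot: [-2.197, 2.242, 0.0]
contact_force: [-1.7, -21.6, 16.8]
units [ 0.013  0.006 -0.003] tool [[-0.0199, -0.9998, 0.0018], [-0.9998, 0.02, 0.0019], [-0.002, -0.0018, -1.0]] yhead 178.8566781031947 [ 0.48569777 -0.13360901  0.10050678] 18.0 [ -1.7053172  -21.62106993  16.7629964 ] [-8.40846313  0.96819194 -0.01835918]
```

```bash
python3 -m inch '[{"delta_pos":[0,0,0],"turn":[0,0.014,0],"grip":4},{"delta_pos":[0,0,0],"turn":[0,0,0],"grip":4},{"delta_pos":[0,0,0],"turn":[0,0,0],"grip":4},{"delta_pos":[0,0,0],"turn":[0,0,0],"grip":4},{"delta_pos":[0,0,0],"turn":[0,0,0],"grip":4},{"delta_pos":[0,0,0],"turn":[0,0,0],"grip":4},{"delta_pos":[0,0,0],"turn":[0,0,0],"grip":4},{"delta_pos":[0,0,0],"turn":[0,0,0],"grip":4}]' | grep -E "eef|contact|rot";  python3 go.py .4855 -.134 .1006
python3 - <<'E'
from go import *
import m
d=cap('scene','s6.png');P=cloud(d)
cv2.imwrite('pics/s6c.png',cv2.resize(cv2.imread('pics/s6.png')[135:225,210:330],(800,600),interpolation=cv2.INTER_CUBIC))
# post side/top normals & foot top z along y
q=m.sel(P,[.497,-.105,.112],[.508,-.088,.125]);print('post top z',len(q))
q=m.sel(P,[.462,-.10,.113],[.51,-.086,.125]);A=np.c_[q[:,:2],np.ones(len(q))];print('top slope',np.linalg.lstsq(A,q[:,2],rcond=None)[0],len(q))
q=m.sel(P,[.472,-.21,.016],[.5,-.16,.03]);A=np.c_[q[:,:2],np.ones(len(q))];print('foot slope',np.linalg.lstsq(A,q[:,2],rcond=None)[0],len(q))
q=m.sel(P,[.44,-.26,.005],[.55,-.225,.02]);A=np.c_[q[:,:2],np.ones(len(q))];print('plate slope',np.linalg.lstsq(A,q[:,2],rcond=None)[0],len(q))
q=m.sel(P,[.465,-.095,.04],[.505,-.07,.105]);A=np.c_[q[:,[0,2]],np.ones(len(q))];print('back slope',np.linalg.lstsq(A,q[:,1],rcond=None)[0],len(q))
E
```

```text
eef_pos: [0.4857, -0.1336, 0.1005]
ee_rot: [-2.198, 2.243, -0.002]
contact_force: [-1.2, -23.1, 16.6]
units [ 0.012  0.006 -0.004] tool [[-0.0201, -0.9998, 0.0018], [-0.9998, 0.0201, 0.0], [-0.0001, -0.0018, -1.0]] yhead 178.84741273522857 [ 0.48568295 -0.13363016  0.10049389] 19.0 [ -1.22684011 -23.11526437  16.56678058] [-8.29859897e+00  9.96101201e-01  4.62902073e-03]
post top z 14
top slope [-0.0023 -0.0561  0.1117] 40
foot slope [-0.0058  0.0039  0.0267] 67
plate slope [0.005  0.0048 0.0093] 178
back slope [-0.0248  0.0114 -0.0729] 176
```

View pics/s6c.png

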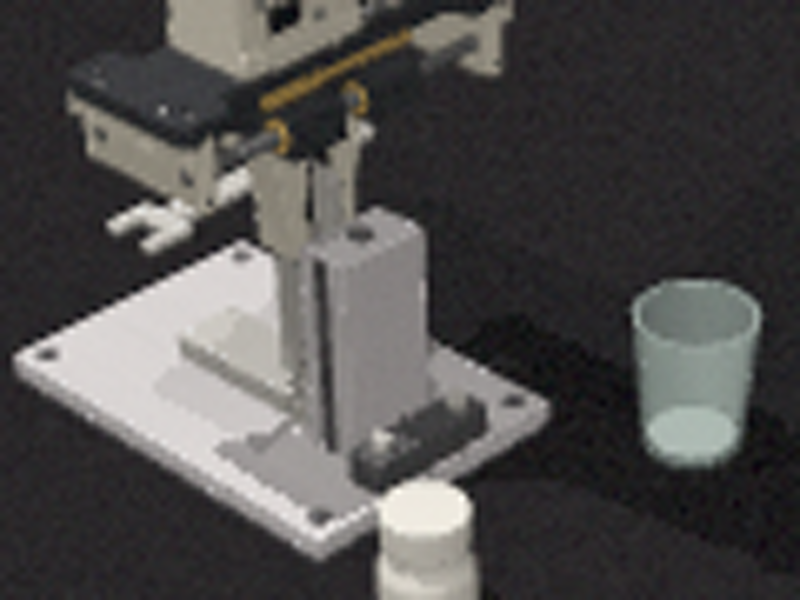

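The foot is flat on the plate at (240,345), its slope equal to the plate's. The upright at (370,330) is straight against the blade, and the force is steady. Handing in.

```bash
python3 -c "
from plant import ctrl
print(ctrl.close_job())"
```

```text
the job is handed in; nothing more can be done
None
```

The job is handed in: the upright is pushed back to its stop and stands straight against the square, which is still gripped, its foot flat on the plate, pressing into the corner with about 23 N; I saw nothing else on the bench disturbed.

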